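# Check the ratchet of a locking forceps

### The arm

A 6-joint arm with a two-finger parallel gripper is mounted at the origin on a cart in front of the work surface, level with it; the furniture and walls round the work are solid. World frame = base frame: x ahead of the robot, y to its left, z up, the work surface at z = 0. Lengths are in m, angles in rad, forces in N, time in s.
With the tool pointing down it reaches from about 0.3 to 0.95 m from the base axis. Payload 3.1 kg.
Tool frame: the origin (TCP) lies at the very end of the fingers, on their centre line; the grasp point (between the pads) lies 19 mm behind it; z points along the fingers, x is the direction in which the jaws open and shut, and the axes are right-handed (so a half turn about z gives the same grasp; the last joint's range is limited). The gripper opens to 85 mm and grips with 20 to 120 N. Pads are 22 mm wide; open, the fingers measure 114 mm over their backs; the gripper's body (76 mm by 85 mm) begins 54 mm behind the grasp point. The pads swing forward as they close: fully open they stand 13 mm farther back than shut.
Start: joints at [-1.403, 0.308, 1.634, -0, 1.2, -0.07], TCP at [0.147, -0.607, 0.231] pointing down, gripper open.
Joint ranges: [-3.06, 3.06], [-0.79, 1.96], [0.05, 2.63], [-1.19, 4.34], [0.05, 2.64], [-2.94, 2.94]. Speed limits (rad/s): [2.79, 2.79, 3.14, 3.14, 3.14, 3.14].

### API

Orientations are given as a unit quaternion [w, x, y, z].
In Python, from plant import * gives the robot as it stands. The module is installed in compiled form; this text tells all that it offers.
- The arm moves only by the tool send_rows, never from a script. Its argument "increments" is a list that holds one entry, the list of rows, each a list of 5 numbers: the shift along the tool's x, y, z in units of 25 mm (1.0 is 25 mm), then the turn about the tool's z in units of 8 degrees (1.0 is 8 degrees), then the finger opening in mm, from 0 to 85.4. A call has exactly 5 rows; each row shifts and turns the commanded pose from where the row before left it, along the tool's axes as they then stand; what a row does not reach is not made up. A row lasts 1/8 s, in which the tool goes at most 62.5 mm and 10.7 degrees, less where a joint would pass 70% of its speed; a pose out of reach is approached as far as the arm can. A call is refused whole if a number of a shift passes 1 or a number of a turn 1, either way. A call with a gripper value outside its range is refused whole. The fingers move at their own pace and stop on an object; "grip_force" is the grip in N (left out, the last holds). Time passes only in rows, so rows that do not move let the fingers close, or fill a call up. It gives the time, the measured TCP pose, the force and the opening at its end, in the units of the state.
- observe(): the state, without advancing time (a new reading comes with each control period).
- capture(name): name is "scene" or "top"; returns (picture, depth): 420x560x3 uint8, red, green, blue; 420x560 float32, m along the optical axis (not along the pixel's ray), 0 where there is no reading.
- camera_params(name): a dict with "mtx" (3x3 intrinsics, pixels), "xyz" and "orientation" of the camera in the world. Camera axes: x right, y up, looking along -z (the intrinsics and any distortion apply to the point x, -y, -z); pixel columns grow to the right and rows downward; lengths in m; the calibration is good to about 2 mm. A picture is of the moment at which its call begins. camera_params takes no time and is no camera call.
- close_job(): hands the job in, once; it reports no verdict.
Trained networks look in the newest picture that a camera, given by its name, has taken for a name from the list of things; names that differ only in an ending like _2 or _b are one class to them, and where a whole thing is asked for, a point or a joint stands for the part that bears it (a point fixed in the world has none). Each returns a list of dicts, best first, with "confidence" (0 to 1); they miss things now and then, are a little off and sometimes report something else, mostly with a low value. They report only what shows in the picture. A call takes as long as a camera call. They do not tell look-alikes from the thing itself.
- recognise(camera, target): "extent" ([left, top, width, height] in pixels, round what is visible of it).
- landmark_of(camera, target): "position" ([row, column] in pixels: a listed point, or the origin of a listed thing).
The state is a dict: "time": time; "joint_positions": joint angles; "joint_vel": joint speeds; "effort": joint torques, N m; "position": TCP position; "tool_rot": TCP orientation; "force": force on the tool from outside, world axes, zero at the start; "wrist_torque": the same for the moment, N m; "finger_gap": opening from 0.0 (shut) to 1.0 (fully open).
Only numpy, scipy, OpenCV 4.12 (cv2) and the standard library are available. Lean on these libraries where they do the work, as an engineer would, in place of code of your own. Each camera call takes 0.05 s, during which the arm holds its last target. There are 200 camera calls.

### The job

Check the lock of the locking forceps with the red thumb pad: squeeze its two ring handles together until the ratchet catches and let go, so that it stays shut by itself for a moment. Then press the red thumb pad straight down to release the ratchet, so that the handles spring wide open again, and move away. Leave the forceps with the blue thumb pad untouched.

Things in the scene. Friction and masses are not known exactly. Their poses are not given: they have to be found in the camera images.
- red_stand: Forceps to check, level in a fixed stand (100x85 mm). Origin: on bench under its pivot; z up, x to the jaws (48 mm), y to the left handle. Rings 22 mm across, 8 thick, mid-height 70 mm, centres at x = -105; y = +20 and -20 open (62 over both), +12 and -12 squeezed (46 over both). Handles swing symmetrically, so one grasp across y from above closes both; nothing lies below or outside the rings.
- red_pad (a point): Top centre of the red thumb pad, a slippery button 19 mm across standing on the right ring (-y), 88 mm above the bench, 14 above the rings. Moves with its ring: y = -20 open, about -13 locked. Pressed straight down it bends the handle down against a spring: ratchet frees after about 4 mm (3.5 N), stop at 9 mm (5 N); the handle then slides open under the finger. Comes back up when let go.
- red_handle (a joint): Closing angle of the left handle (the right mirrors it): 0 sprung wide open, 0.076 rad squeezed to the stop. Squeezing takes 3 to 8 N at each ring. Let go after squeezing to the stop, it goes back a little and stays locked: about 0.065 on the second ratchet tooth (0.04 if only the first has caught).
- blue_stand: The other forceps in its stand, alike in all but its blue thumb pad; not to be touched. Origin and axes as for red_stand.
Things that resemble listed ones, but are neither listed nor needed, are in the scene too. Leave any purple look-alike of the red_stand alone.

How it is judged:
On the way, in this order (a step that is already met when the one before it is completed fails the run):
1. the red forceps stays shut on its ratchet with the robot off it (value of joint red_handle above 0.033 rad and contact force between each of the fingers, the arm and red_stand below 0.1 N), for 0.3 s.
2. the red thumb pad is pressed down (z of red_pad in the frame of red_stand below 0.0855 m).
At the end, for the whole second after the job is handed in: After having locked by itself and having had its red pad pressed, the red forceps is sprung open (handle angle under 0.012 rad of 0.076), its pad is back up within 1.5 mm, and it is at rest (value of joint red_handle below 0.012 rad and velocity of joint red_handle below 0.05 rad/s and z of red_pad in the frame of red_stand above 0.0865 m); the robot touches nothing.
It fails at once if the forceps with the blue pad is touched (contact force between any of the fingers, the arm and blue_stand above 0.5 N).
It also fails if it takes over 38 s, if anything falls off the work surface, if the arm or the gripper's body presses on something with over 40 N, if the wrist force passes 120 N, or if a joint passes its speed limit or range.

## Working session

There is one attempt and no reset: what is moved stays moved. The work goes in short steps, Python scripts to look and compute and a tool call to move; the robot and the scene stay as the last step left them, time stands still between calls to the robot, and variables do not carry over. Pictures are saved under pics/ and viewed, about 8 in all and at most 12, crops included, and the job is handed in when it is done.

Besides the shell and the picture viewer there is one more tool, called after "Call:" as a command line: name --argument value ..., lists and objects as JSON in quotes. send_rows: Moves the arm, as the interface text tells. Its arguments: {"type":"object","properties":{"increments":{"type":"array","items":{"type":"array","items":{"type":"array","items":{"type":"number"}}}},"grip_force":{"type":"number"}},"required":["increments"]}

```bash
mkdir -p pics
cat > h.py <<'E'
from plant import *
import numpy as np, cv2
from scipy.spatial.transform import Rotation as R
def cam(n):
    p=camera_params(n); q=p["orientation"]; return np.array(p["mtx"]),np.array(p["xyz"]),R.from_quat([q[1],q[2],q[3],q[0]]).as_matrix(),p
def pix(n,r,c,d=None,z=None):
    K,t,M,_=cam(n); ray=M@np.array([(c-K[0,2])/K[0,0],-(r-K[1,2])/K[1,1],-1.])
    return t+ray*(d if d is not None else (z-t[2])/ray[2])
E
python3 - <<'E'
from h import *
o=observe(); print(o["position"],o["tool_rot"],o["finger_gap"])
ims=[]
for n in("top","scene"):
    im,d=capture(n); np.savez("pics/%s.npz"%n,im=im,d=d); cv2.imwrite("pics/%s0.png"%n,im[...,::-1])
    p=camera_params(n); print(n,p)
    for t in("red_pad","red_stand","blue_stand"):
        for x in landmark_of(n,t)[:5]:
            print(t,x["confidence"],x["position"],pix(n,*x["position"],z=0.088 if t=="red_pad" else 0).round(3))
        print([(round(x["confidence"],2),np.round(x["extent"])) for x in recognise(n,t)[:5]])
E
```

```text
[ 0.14706106 -0.60662106  0.23004481] [-7.78209934e-04  7.85972747e-01 -6.18260081e-01 -8.41604381e-04] 1.000762225829483
top {'mtx': array([[431.74898329,   0.        , 279.45241436],
       [  0.        , 431.74898329, 214.74260726],
       [  0.        ,   0.        ,   1.        ]]), 'xyz': array([0.39900683, 0.17149095, 1.0330395 ]), 'orientation': array([ 0.71035455,  0.03981877, -0.0523862 , -0.70076142])}
red_pad 0.72 [304.5, 294.8] [0.329 0.12  0.088]
red_pad 0.6 [242.0, 232.1] [0.462 0.258 0.088]
red_pad 0.54 [286.4, 119.5] [0.363 0.497 0.088]
[(0.68, array([229., 202.,  14.,  46.])), (0.58, array([344., 178.,  38.,  69.])), (0.57, array([293., 270.,  10.,  36.])), (0.45, array([121., 251.,  12.,  39.]))]
red_stand 0.87 [256.0, 303.3] [0.436 0.096 0.   ]
red_stand 0.74 [236.0, 139.1] [0.479 0.488 0.   ]
red_stand 0.67 [203.0, 239.5] [0.562 0.251 0.   ]
[(0.92, array([212., 178.,  53.,  75.])), (0.83, array([274., 230.,  48.,  79.])), (0.68, array([104., 208.,  59.,  79.]))]
blue_stand 0.71 [240.8, 231.1] [0.47  0.269 0.   ]
blue_stand 0.65 [201.5, 360.4] [ 0.57  -0.043  0. 
[... 286 characters left out ...]
rray([-0.33564481, -0.19916386,  0.45036571,  0.80302369])}
red_pad 0.63 [225.9, 347.9] [0.344 0.097 0.088]
red_pad 0.49 [230.9, 271.0] [0.465 0.247 0.088]
red_pad 0.47 [297.8, 215.5] [0.37  0.481 0.088]
[(0.65, array([331., 226.,  24.,  16.])), (0.62, array([206., 296.,  11.,  18.])), (0.43, array([249., 223.,  29.,  21.]))]
red_stand 0.91 [243.9, 319.7] [ 0.422  0.111 -0.   ]
red_stand 0.84 [308.0, 190.1] [0.467 0.492 0.   ]
red_stand 0.82 [239.1, 246.6] [0.582 0.236 0.   ]
[(0.77, array([229., 212.,  47.,  46.])), (0.76, array([297., 211.,  53.,  40.])), (0.64, array([163., 270.,  56.,  52.]))]
blue_stand 0.59 [202.1, 316.7] [ 0.58  -0.052  0.   ]
[(0.55, array([297., 176.,  54.,  37.]))]
```

View pics/top0.png

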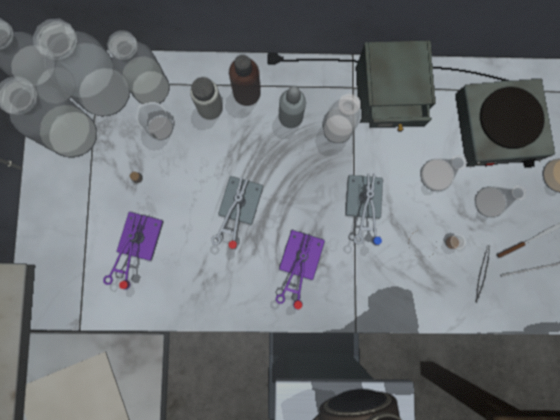

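View pics/scene0.png

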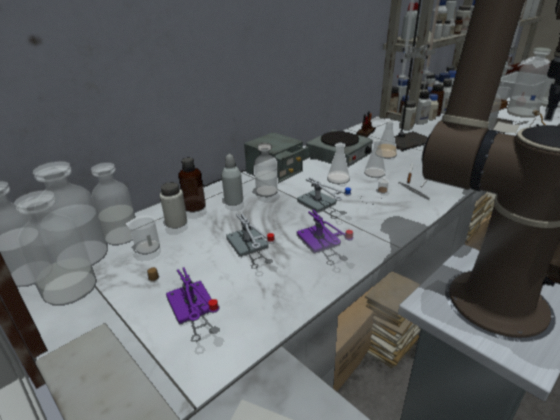

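Candidates for the red forceps (top view, col,row): purple stands with red pads at (125,285) and (298,305), and a grey stand with a red pad at (233,244). The blue pad is at (377,240). The grey one at (233,244) fits, because purple ones are look-alikes. I'll confirm it in a crop and measure it.

Run:
```python
from h import *
for n,(x0,y0,w,h) in {"top":(200,165,75,95),"scene":(215,205,75,75)}.items():
    f=np.load("pics/%s.npz"%n); im=f["im"].astype(int); d=f["d"]
    m=np.zeros(d.shape,bool); m[y0:y0+h,x0:x0+w]=1
    red=m&(im[...,0]>im[...,1]+60)&(im[...,0]>im[...,2]+60)
    r,c=np.nonzero(red); print(n,len(r),r.mean(),c.mean(),pix(n,r.mean(),c.mean(),z=.088 if n=="top" else .086).round(4), np.median(d[red]), pix(n,r.mean(),c.mean(),d=np.median(d[red])).round(4))
    # plate
    if n=="top":
        P=[[r,c,*pix(n,r,c,d=d[r,c])] for r in range(y0,y0+h) for c in range(x0,x0+w)]
        P=np.array(P); np.save("pics/P.npy",P)
        print(np.histogram(P[:,4],bins=np.arange(-.01,.12,.01)))
        g=im[y0:y0+h,x0:x0+w].sum(2); plate=((g<390)).astype(np.uint8)
        plate=cv2.morphologyEx(plate,cv2.MORPH_OPEN,np.ones((9,9)))
        cs=cv2.findContours(plate,0,2)[0]; b=max(cs,key=cv2.contourArea); rc=cv2.minAreaRect(b); print(rc)
        for q in cv2.boxPoints(rc): print(q, pix(n,q[1]+y0,q[0]+x0,z=.01).round(4))
        hi=P[P[:,4]>.055]; 
        for q in hi[::3]: print(q.round(3)[[0,1,2,3,4]].tolist(),end=' ')
    cv2.imwrite("pics/c_%s.png"%n,cv2.resize(im[y0:y0+h,x0:x0+w].astype(np.uint8)[...,::-1],None,fx=6,fy=6,interpolation=cv2.INTER_CUBIC))
a=cv2.imread("pics/c_top.png");b=cv2.imread("pics/c_scene.png")
o=np.zeros((570,900,3),np.uint8);o[:570,:450]=a;o[:450,450:]=b;cv2.imwrite("pics/c1.png",cv2.resize(o,(800,506)))
```

```text
top 43 244.11627906976744 232.11627906976744 [0.4569 0.258  0.088 ] 0.9414908 [0.4568 0.2579 0.0895]Traceback (most recent call last):
  File "<stdin>", line 9, in <module>
  File "h.py", line 7, in pix
    K,t,M,_=cam(n); ray=M@np.array([(c-K[0,2])/K[0,0],-(r-K[1,2])/K[1,1],-1.])
            ~~~^^^
  File "h.py", line 5, in cam
    p=camera_params(n); q=p["orientation"]; return np.array(p["mtx"]),np.array(p["xyz"]),R.from_quat([q[1],q[2],q[3],q[0]]).as_matrix(),p
ValueError: time passes only in moves, steps and waits
```

```bash
python3 - <<'E'
s=open('h.py').read().replace("def cam(n)","import functools\n@functools.lru_cache\ndef cam(n)");open('h.py','w').write(s)
E
python3 - <<'E'
from h import *
for n,(x0,y0,w,h) in {"top":(200,165,75,95),"scene":(215,205,75,75)}.items():
    f=np.load("pics/%s.npz"%n); im=f["im"].astype(int); d=f["d"]
    m=np.zeros(d.shape,bool); m[y0:y0+h,x0:x0+w]=1
    red=m&(im[...,0]>im[...,1]+60)&(im[...,0]>im[...,2]+60)
    r,c=np.nonzero(red); print(n,len(r),pix(n,r.mean(),c.mean(),z=.088 if n=="top" else .084).round(4))
    if n=="top":
        P=np.array([[r,c,*pix(n,r,c,d=d[r,c])] for r in range(y0,y0+h) for c in range(x0,x0+w)])
        print(np.histogram(P[:,4],bins=np.arange(-.01,.12,.01))[0])
        Z=P[:,4].reshape(h,w)
        plate=((Z>.004)&(Z<.03)).astype(np.uint8)
        full=cv2.morphologyEx((Z>.004).astype(np.uint8),cv2.MORPH_OPEN,np.ones((9,9)))
        b=max(cv2.findContours(full,0,2)[0],key=cv2.contourArea); rc=cv2.minAreaRect(b); print(rc, np.median(Z[plate>0]))
        for q in cv2.boxPoints(rc): print(pix(n,q[1]+y0,q[0]+x0,z=.01).round(4))
        hi=P[(P[:,4]>.055)&(P[:,4]<.1)][:,2:]
        for lo in np.arange(.42,.64,.015):
            s=hi[(hi[:,0]>=lo)&(hi[:,0]<lo+.015)]
            if len(s): print(round(lo,3),len(s),s[:,1].min().round(3),s[:,1].mean().round(3),s[:,1].max().round(3),s[:,2].mean().round(3))
    cv2.imwrite("pics/c_%s.png"%n,cv2.resize(im[y0:y0+h,x0:x0+w].astype(np.uint8)[...,::-1],None,fx=6,fy=6,interpolation=cv2.INTER_CUBIC))
a=cv2.imread("pics/c_top.png");b=cv2.imread("pics/c_scene.png")
o=np.zeros((570,900,3),np.uint8);o[:570,:450]=a;o[:450,450:]=b;cv2.imwrite("pics/c1.png",cv2.resize(o,(800,506)))
E
```

```text
top 43 [0.4569 0.258  0.088 ]
[ 995 4332 1045  153    2    0    3   42  460   36   26    0]
((40.53025436401367, 34.59713363647461), (36.11729049682617, 42.268516540527344), 16.389541625976562) 0.016433416605259765
[0.5311 0.3024 0.01  ]
[0.6303 0.2767 0.01  ]
[0.6066 0.1927 0.01  ]
[0.5079 0.2194 0.01  ]
0.435 10 0.251 0.257 0.264 0.079
0.45 87 0.248 0.268 0.306 0.084
0.465 62 0.253 0.283 0.306 0.075
0.48 73 0.251 0.271 0.294 0.075
0.495 41 0.25 0.267 0.285 0.074
0.51 38 0.248 0.263 0.279 0.075
0.525 38 0.246 0.257 0.273 0.074
0.54 42 0.242 0.254 0.266 0.073
0.555 64 0.238 0.248 0.259 0.072
0.57 56 0.236 0.245 0.257 0.074
0.585 34 0.232 0.241 0.25 0.074
0.6 21 0.229 0.238 0.248 0.074
scene 37 [0.455  0.2585 0.084 ]
```

View pics/c1.png

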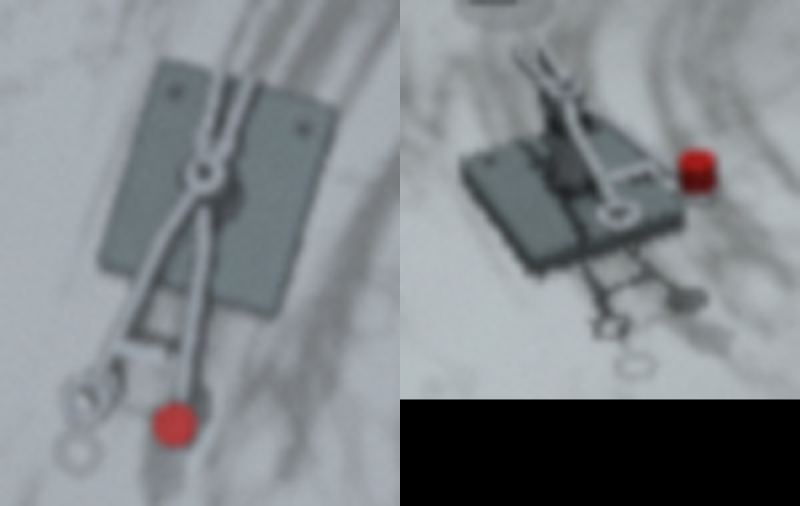

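The crop confirms it: grey stand, red pad at crop (175,425), left ring at (88,395), jaws pointing up. The stand yaw is about -14.7°, ring midpoint about (0.462, 0.277) and pivot about (0.563, 0.250). I'll move there high up.

Call:
send_rows --increments '[[[-0.9, -0.8, 0, 0, 85], [-0.9, -0.8, 0, 0, 85], [-0.9, -0.8, 0, 0, 85], [-0.9, -0.8, 0, 0, 85], [-0.9, -0.8, 0, 0, 85]]]' --grip_force 20

```text
time: 1.32
position: [0.2183, -0.4737, 0.2314]
tool_rot: [0.0, 0.786, -0.618, 0.0]
force: [0.3, -0.8, 0.1]
finger_gap: 0.995
```

Call:
send_rows --increments '[[[-0.9, -0.8, 0, 0, 85], [-0.9, -0.8, 0, 0, 85], [-0.9, -0.8, 0, 0, 85], [-0.9, -0.8, 0, 0, 85], [-0.9, -0.8, 0, 0, 85]]]'

```text
time: 1.95
position: [0.289, -0.3409, 0.2315]
tool_rot: [0.0, 0.786, -0.618, 0.0]
force: [0.5, -1.0, 0.5]
finger_gap: 0.997
```

Call:
send_rows --increments '[[[-0.9, -0.8, 0, 0, 85], [-0.9, -0.8, 0, 0, 85], [-0.9, -0.8, 0, 0, 85], [-0.9, -0.8, 0, 0, 85], [-0.9, -0.8, 0, 0, 85]]]'

```text
time: 2.58
position: [0.3597, -0.2079, 0.2316]
tool_rot: [-0.0, 0.786, -0.618, 0.0]
force: [-0.0, -0.2, 0.3]
finger_gap: 0.997
```

Call:
send_rows --increments '[[[-0.9, -0.43, 0, 0, 85], [-0.9, -0.43, 0, 0, 85], [-0.9, -0.43, 0, 0, 85], [-0.9, -0.43, 0, 0, 85], [-0.9, -0.43, 0, 0, 85]]]'

```text
time: 3.2
position: [0.3852, -0.086, 0.2316]
tool_rot: [-0.0, 0.786, -0.618, 0.0]
force: [0.2, -0.6, -0.4]
finger_gap: 0.995
```

Call:
send_rows --increments '[[[-0.9, -0.43, 0, 0, 85], [-0.9, -0.43, 0, 0, 85], [-0.9, -0.43, 0, 0, 85], [-0.9, -0.43, 0, 0, 85], [-0.9, -0.43, 0, 0, 85]]]'

```text
time: 3.82
position: [0.411, 0.0361, 0.2316]
tool_rot: [-0.0, 0.786, -0.618, 0.0]
force: [0.0, -0.0, -0.1]
finger_gap: 0.996
```

Call:
send_rows --increments '[[[-0.9, -0.43, 0, 0, 85], [-0.9, -0.43, 0, 0, 85], [-0.9, -0.43, 0, 0, 85], [-0.9, -0.43, 0, 0, 85], [-0.9, -0.43, 0, 0, 85]]]'

```text
time: 4.45
position: [0.4367, 0.1581, 0.2315]
tool_rot: [-0.0, 0.786, -0.618, 0.0]
force: [0.9, 0.1, 0.2]
finger_gap: 0.993
```

Call:
send_rows --increments '[[[-0.9, -0.43, 0, 0, 85], [-0.9, -0.43, 0, 0, 85], [-0.9, -0.43, 0, 0, 85], [-0.9, -0.43, 0, 0, 85], [-0.5, -0.2, 0, 0, 85]]]'

```text
time: 5.08
position: [0.4592, 0.2692, 0.2314]
tool_rot: [-0.0, 0.786, -0.618, 0.0]
force: [-0.2, 0.1, 0.1]
finger_gap: 0.998
```

Call:
send_rows --increments '[[[0, 0, 0, 0.9, 85], [0, 0, 0, 0.9, 85], [0, 0, 0, 0.9, 85], [0, 0, 0, 0.84, 85], [0, 0, 0, 0, 85]]]'

```text
time: 5.7
position: [0.4589, 0.2678, 0.2313]
tool_rot: [-0.0, -0.611, 0.791, -0.0]
force: [-0.5, -0.0, -0.5]
finger_gap: 0.996
```

```bash
cat > m.py <<'E'
from h import *
import sys
def target(side,back,z):   # stand-frame offset (mm) from ring midpoint
    pass
o=observe(); q=o["tool_rot"]; T=R.from_quat([q[1],q[2],q[3],q[0]]).as_matrix(); p=np.array(o["position"])
yw=np.radians(-14.7); S=np.array([[np.cos(yw),-np.sin(yw)],[np.sin(yw),np.cos(yw)]])
pad=np.array([.4567,.258]); org=pad-S@np.array([-.105,-.020])
g=np.array([*map(float,sys.argv[1:4])])/1000   # target in stand frame, mm
w=np.array([*(org+S@g[:2]),g[2]])
print("t",o["time"],"pos",p.round(4),"in stand",(S.T@(p[:2]-org)).round(4),"yaw x",np.degrees(np.arctan2(T[1,0],T[0,0])).round(2),"F",np.round(o["force"],1),"gap",round(o["finger_gap"],3))
print("units to go",(T.T@(w-p)/.025).round(3))
E
python3 m.py -105 0 48
python3 - <<'E'
from h import *
a,_=capture("top");b,_=capture("scene")
for n,i in(("top",a),("scene",b)): cv2.imwrite("pics/%s1.png"%n,i[...,::-1])
x,y=cv2.resize(a[150:300,170:300],None,fx=3,fy=3),cv2.resize(b[130:330,160:330],None,fx=2.25,fy=2.25)
o=np.zeros((450,800,3),np.uint8);o[:,:390]=x;o[:,400:400+y.shape[1]]=y
cv2.imwrite("pics/v1.png",o[...,::-1])
E
```

```text
t 5.7 pos [0.4589 0.2678 0.2313] in stand [-0.1054 -0.0099] yaw x -104.63 F [-0.5 -0.  -0.5] gap 0.996
units to go [-0.399 -0.017  7.332]
```

View pics/v1.png

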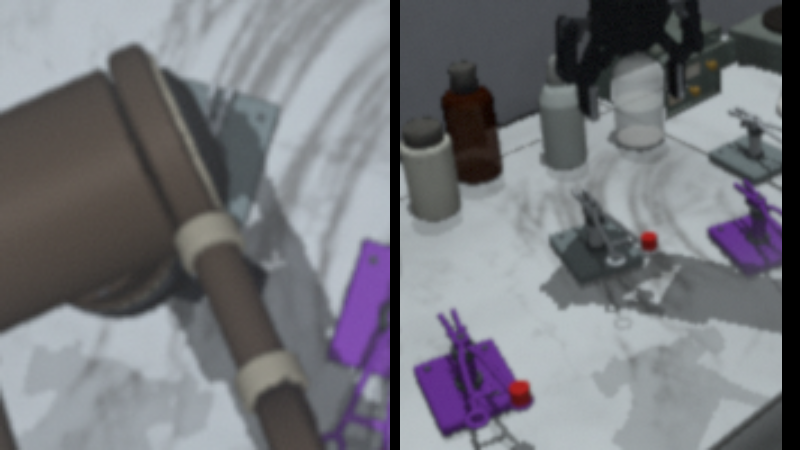

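The top view is blocked by the arm. In the scene view the open fingers stand over the rings (red pad at 650,242), with nothing in the way. I'll descend to just above the pad and look again.

Call:
send_rows --increments '[[[-0.4, 0, 0.9, 0, 85], [0, 0, 1, 0, 85], [0, 0, 1, 0, 85], [0, 0, 1, 0, 85], [0, 0, 0.6, 0, 85]]]'

```text
time: 6.42
position: [0.4608, 0.2774, 0.1174]
tool_rot: [-0.001, -0.611, 0.791, 0.0]
force: [-0.8, -0.5, -0.1]
finger_gap: 0.992
```

```bash
python3 m.py -105 0 48
python3 - <<'E'
from h import *
b,_=capture("scene")
cv2.imwrite("pics/v2.png",cv2.resize(b[150:300,180:360],None,fx=4,fy=4,interpolation=cv2.INTER_CUBIC)[...,::-1])
E
```

```text
t 6.425 pos [0.4608 0.2774 0.1174] in stand [-0.1059 -0.0002] yaw x -104.64 F [-0.8 -0.5 -0.1] gap 0.992
units to go [-0.013 -0.042  2.776]
```

View pics/v2.png

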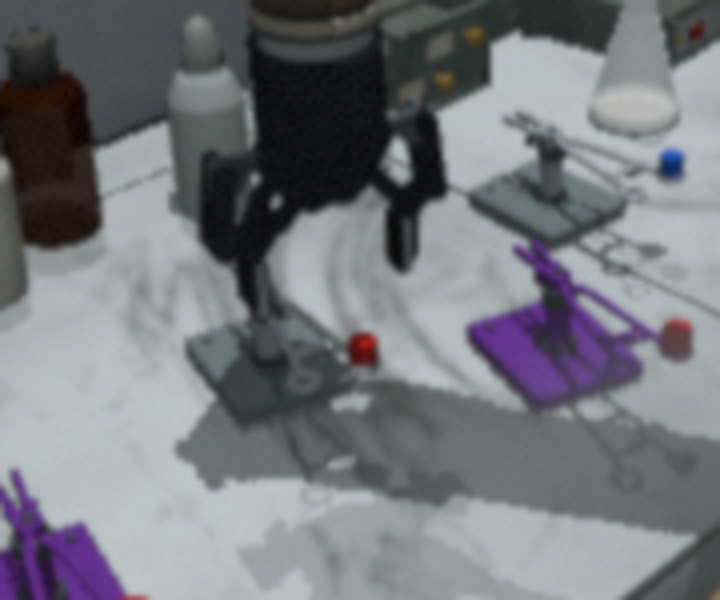

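The fingers straddle the ring and pad: finger tips at (262,310) and (403,265), with left ring (305,380) and pad (362,350) centred below them. I'll go down to grasp height, then squeeze.

Call:
send_rows --increments '[[[0, 0, 0.7, 0, 85], [0, 0, 0.7, 0, 85], [0, 0, 0.7, 0, 85], [0, 0, 0.6, 0, 85], [0, 0, 0, 0, 85]]]'

```text
time: 7.1
position: [0.4602, 0.2772, 0.0495]
tool_rot: [-0.002, -0.611, 0.792, 0.0]
force: [-0.2, -0.2, 0.1]
finger_gap: 0.997
```

Call:
send_rows --increments '[[[0, 0, 0, 0, 60], [0, 0, 0, 0, 40], [0, 0, 0, 0, 40], [0, 0, 0, 0, 40], [0, 0, 0, 0, 40]]]'

```text
time: 7.72
position: [0.4612, 0.2785, 0.0525]
tool_rot: [0.0, -0.611, 0.792, 0.001]
force: [-4.0, 1.0, 6.2]
finger_gap: 0.508
```

```bash
python3 m.py -105 0 48
python3 - <<'E'
from h import *
b,_=capture("scene")
cv2.imwrite("pics/v3.png",cv2.resize(b[190:290,210:330],None,fx=6,fy=6,interpolation=cv2.INTER_CUBIC)[...,::-1])
E
```

```text
t 7.725 pos [0.4612 0.2785 0.0525] in stand [-0.1059  0.0009] yaw x -104.75 F [-4.   1.   6.2] gap 0.508
units to go [ 0.038 -0.035  0.181]
```

View pics/v3.png

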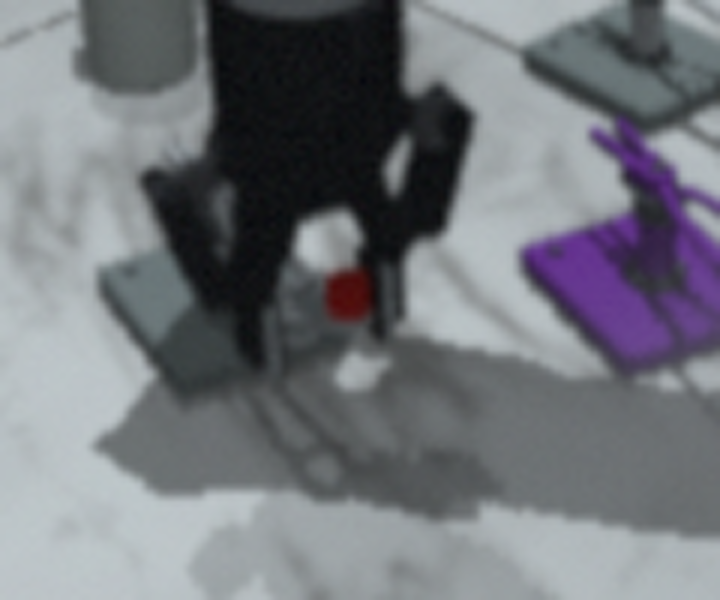

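The fingers clasp both rings, with the pad at (348,295) close to the right finger. I'll let go.

Call:
send_rows --increments '[[[0, 0, 0, 0, 40], [0, 0, 0, 0, 85], [0, 0, 0, 0, 85], [0, 0, 0, 0, 85], [0, 0, 0, 0, 85]]]'

```text
time: 8.4
position: [0.4616, 0.2778, 0.0512]
tool_rot: [0.0, -0.611, 0.792, -0.0]
force: [0.2, 0.2, 0.7]
finger_gap: 0.996
```

Call:
send_rows --increments '[[[0, 0, 0, 0, 85], [0, 0, 0, 0, 85], [0, 0, 0, 0, 85], [0, 0, 0, 0, 85], [0, 0, 0, 0, 85]]]'

```text
time: 9.02
position: [0.4615, 0.2779, 0.0513]
tool_rot: [0.0, -0.611, 0.792, 0.0]
force: [0.2, -0.4, 0.3]
finger_gap: 0.991
```

Call:
send_rows --increments '[[[0, 0, -0.6, 0, 85], [0, 0, -0.6, 0, 85], [0, 0, -0.7, 0, 85], [0, 0, -0.7, 0, 85], [0, 0, 0, 0, 85]]]'

```text
time: 9.65
position: [0.4633, 0.2787, 0.1189]
tool_rot: [0.002, -0.611, 0.792, -0.0]
force: [-0.4, -0.9, 0.4]
finger_gap: 0.999
```

```bash
python3 m.py -105 -16 115
python3 - <<'E'
from h import *
b,_=capture("scene")
cv2.imwrite("pics/v4.png",cv2.resize(b[190:290,210:330],None,fx=6,fy=6,interpolation=cv2.INTER_CUBIC)[...,::-1])
im=b.astype(int); m=np.zeros(b.shape[:2],bool); m[205:280,215:290]=1
r,c=np.nonzero(m&(im[...,0]>im[...,1]+60)&(im[...,0]>im[...,2]+60)); w=pix("scene",r.mean(),c.mean(),z=.084); print(len(r),w.round(4), w-[.455,.2585,.084])
E
```

```text
t 9.65 pos [0.4633 0.2787 0.1189] in stand [-0.1039  0.0017] yaw x -104.7 F [-0.4 -0.9  0.4] gap 0.999
units to go [0.708 0.044 0.152]
32 [0.4538 0.2651 0.084 ] [-1.18337360e-03  6.60603831e-03 -4.16333634e-17]
```

View pics/v4.png

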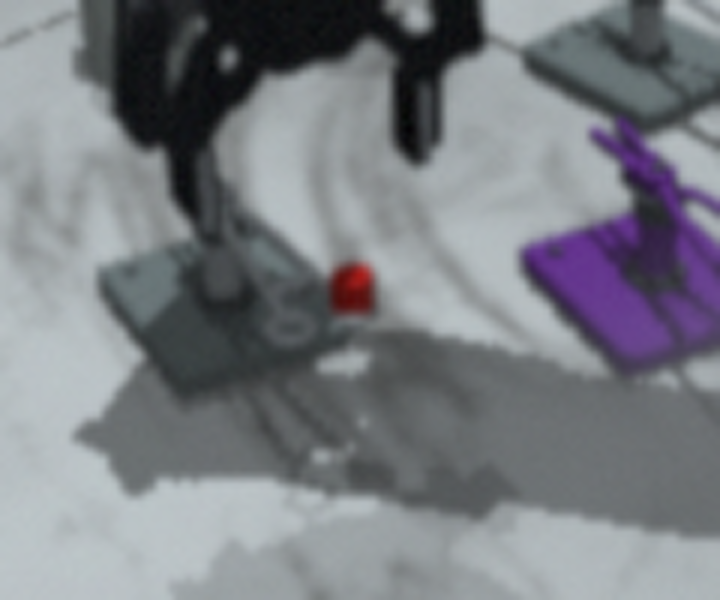

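The pad at (352,290) sits 6.6 mm further toward the left handle than when open, so it's locked. Next: shut the fingers and move over the pad.

Call:
send_rows --increments '[[[0.35, 0, 0, 0, 0], [0.35, 0, 0, 0, 0], [0, 0, 0, 0, 0], [0, 0, 0, 0, 0], [0, 0, 0, 0, 0]]]'

```text
time: 10.32
position: [0.4572, 0.261, 0.1162]
tool_rot: [0.0, -0.611, 0.792, 0.0]
force: [0.4, 0.5, -0.2]
finger_gap: -0.005
```

Call:
send_rows --increments '[[[0, 0, 0.3, 0, 0], [0, 0, 0.3, 0, 0], [0, 0, 0.3, 0, 0], [0, 0, 0, 0, 0], [0, 0, 0, 0, 0]]]'

```text
time: 10.95
position: [0.4571, 0.2609, 0.0937]
tool_rot: [-0.0, -0.611, 0.792, 0.0]
force: [-0.1, 0.2, 0.8]
finger_gap: 0.002
```

```bash
python3 m.py -105 -16 81
python3 - <<'E'
from h import *
b,_=capture("scene")
cv2.imwrite("pics/v5.png",cv2.resize(b[190:290,210:330],None,fx=6,fy=6,interpolation=cv2.INTER_CUBIC)[...,::-1])
E
```

```text
t 10.95 pos [0.4571 0.2609 0.0937] in stand [-0.1054 -0.0171] yaw x -104.69 F [-0.1  0.2  0.8] gap 0.002
units to go [-0.042 -0.015  0.508]
```

View pics/v5.png

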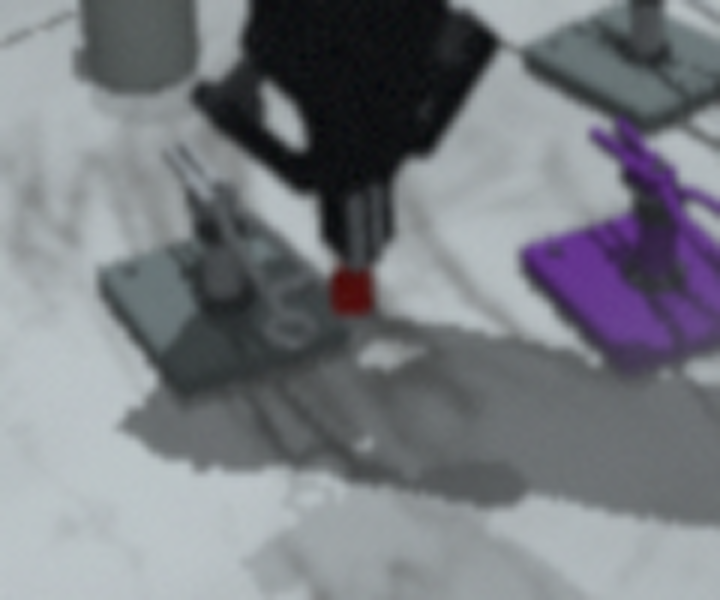

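The shut fingers are right above the pad at (352,290). Press 12.5 mm down.

Call:
send_rows --increments '[[[0, 0, 0.15, 0, 0], [0, 0, 0.15, 0, 0], [0, 0, 0.1, 0, 0], [0, 0, 0.1, 0, 0], [0, 0, 0, 0, 0]]]'

```text
time: 11.62
position: [0.4569, 0.2609, 0.0813]
tool_rot: [-0.0, -0.611, 0.792, 0.0]
force: [-2.6, 0.3, 5.2]
finger_gap: 0.003
```

Call:
send_rows --increments '[[[0, 0, 0, 0, 0], [0, 0, 0, 0, 0], [0, 0, -0.3, 0, 0], [0, 0, -0.6, 0, 0], [0, 0, -0.8, 0, 0]]]'

```text
time: 12.25
position: [0.4567, 0.2608, 0.1242]
tool_rot: [-0.0, -0.611, 0.792, 0.0]
force: [-0.2, 0.3, 1.1]
finger_gap: 0.001
```

Call:
send_rows --increments '[[[0, 0, -0.9, 0, 0], [0, 0, -0.9, 0, 0], [0, 0, -0.9, 0, 0], [0, 0, -0.6, 0, 0], [0, 0, 0, 0, 0]]]'

```text
time: 12.88
position: [0.4581, 0.2614, 0.2079]
tool_rot: [0.002, -0.611, 0.792, -0.0]
force: [0.1, -0.1, -0.3]
finger_gap: 0.003
```

```bash
python3 m.py -105 -16 81
python3 - <<'E'
from h import *
b,_=capture("scene")
cv2.imwrite("pics/v6.png",cv2.resize(b[190:290,210:330],None,fx=6,fy=6,interpolation=cv2.INTER_CUBIC)[...,::-1])
im=b.astype(int); m=np.zeros(b.shape[:2],bool); m[205:280,215:290]=1
r,c=np.nonzero(m&(im[...,0]>im[...,1]+60)&(im[...,0]>im[...,2]+60)); w=pix("scene",r.mean(),c.mean(),z=.084); print(len(r),w.round(4), w-[.455,.2585,.084])
E
```

```text
t 12.875 pos [0.4581 0.2614 0.2079] in stand [-0.1045 -0.0164] yaw x -104.7 F [ 0.1 -0.1 -0.3] gap 0.003
units to go [-4.000e-03  3.200e-02  5.076e+00]
38 [0.4545 0.259  0.084 ] [-5.38236907e-04  4.51145498e-04 -4.16333634e-17]
```

View pics/v6.png

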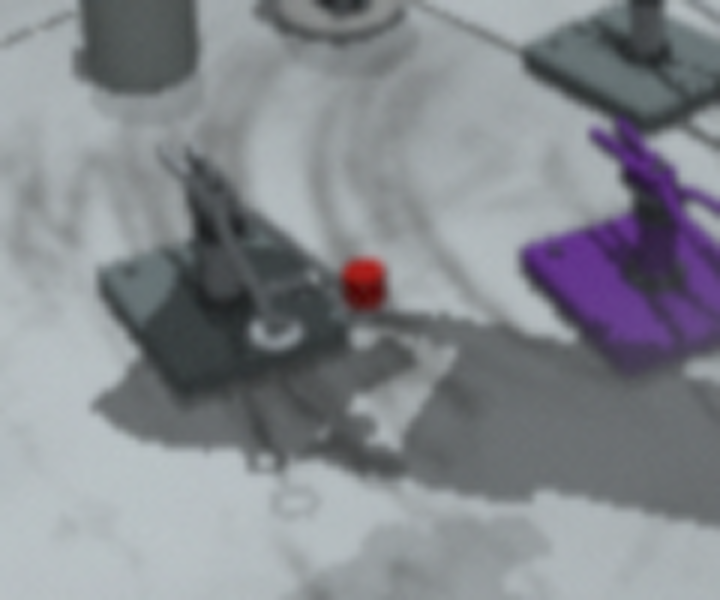

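The pad at (363,283) is back within 0.7 mm of its open position, and the ring is spread at (275,333). The gripper is 0.12 m above it, touching nothing. I'll hand in.

```bash
python3 -c "
from plant import *
print(close_job())"
```

```text
the job is handed in; nothing more can be done
None
```

I squeezed the red-padded forceps on the grey stand shut and let go, then pressed its red pad to release the ratchet and moved away. The job is handed in; it gives no verdict. The robot's clock read about 13 s of the 38 s allowed.

- **Locking:** after I let go, the fingers stood open around the rings for about a second. With the gripper then raised clear, the pad still sat 6.6 mm inward of its open position, which matches the expected 7 mm for locked. This comes from the pad position; I had no direct reading of the handle angle.
- **Release:** I pressed the pad to a tool height of 81 mm, about 7 mm of travel, with 5.2 N upward on the tool.
- **Last check:** the pad was back within 0.7 mm of its original open position. The tool was at z = 0.208 m with only noise-level force. I worked out pad positions at an assumed height, so its return to full height was seen only in the picture.
- **One mismatch:** at full squeeze the gripper read about 43 mm, not the 46 mm given for the rings. It had no visible effect.

The arm never went near the blue forceps or the purple look-alikes at working height. No checks failed.

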